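Centre-punch the bracket blank

ROBOT

A 7-joint arm with a two-finger parallel gripper is mounted at the origin on a cart in front of the work surface, level with it; the furniture and walls round the work are solid. World frame = base frame: x ahead of the robot, y to its left, z up, the work surface at z = 0. Lengths are in m, angles in rad, forces in N, time in s.
With the tool pointing down it reaches from about 0.4 to 0.85 m from the base axis. Payload 10.4 kg.
Tool frame: the origin (TCP) lies on the centre line of the jaws, within the pads' length; the fingertips stand 11 mm ahead of it and the grasp point (between the pads) lies 8 mm behind it; z points along the fingers, y is the line along which they close (so a half turn about z gives the same grasp; the last joint's range is limited). The gripper opens to 87 mm and grips with 3 to 60 N. Pads are 19 mm wide; open, the fingers measure 117 mm over their backs; the gripper's body (75 mm by 190 mm) begins 51 mm behind the grasp point.
Start: joints at [-1.183, 0.332, -0.065, 1.46, 0.022, 1.35, -0.088], TCP at [0.25, 0.573, 0.234] pointing down, gripper open.
Joint ranges: [-2.6, 2.6], [-0.5, 2.12], [-1.47, 1.34], [0.16, 2.42], [-1.27, 4.41], [0.06, 2.06], [-2.6, 2.6]. Speed limits (rad/s): [2.22, 2.22, 2.79, 2.79, 3.14, 3.14, 3.14].

INTERFACE

Orientations are given as a unit quaternion [x, y, z, w].
In Python, from bench import r gives the robot as it stands.
- The arm moves only by the shell command python3 -m pendant 'ROWS' [OPENING] [FORCE]. ROWS is JSON, a list of rows, each a list of 4 numbers: the shift along the tool's x, y, z in m, then the turn about the tool's z in rad. A call has 1 to 8 rows; each row shifts and turns the commanded pose from where the row before left it, along the tool's axes as they then stand; what a row does not reach is not made up. A row lasts 1/12 s, in which the tool goes at most 41.7 mm and 7.16 degrees, less where a joint would pass 70% of its speed; a pose out of reach is approached as far as the arm can. A call with a gripper value outside its range is refused whole. OPENING is the opening, from 0 (shut) to 1 (fully open), set as the call begins (- or left out, the last holds). The fingers move at their own pace and stop on an object; FORCE is the grip in N (left out, the last holds). Time passes only in rows, so rows that do not move let the fingers close. It gives the time, the measured TCP pose, the force, the opening and the grip force at its end, in the units of the state.
- r.read_state(): the state, without advancing time (a new reading comes with each control period).
- r.camera(name): name is "side" or "top"; returns a dict with "img" (384x512x3 uint8, red, green, blue), "camera_matrix" (3x3 intrinsics, pixels), "xyz" and "attitude" of the camera in the world. Camera axes: x right, y down, z forward; pixel columns grow to the right and rows downward; lengths in m; the calibration is good to about 2 mm. A picture is of the moment at which its call begins. There is no depth.
- r.close_job(): hands the job in; it is judged then, once.
Trained networks look in the newest picture that a camera, given by its name, has taken for a name from the list of things; names that differ only in an ending like _2 or _b are one class to them, and where a whole thing is asked for, a point or a joint stands for the part that bears it (a point fixed in the world has none). Each returns a list of dicts, best first, with "score" (0 to 1); they miss things now and then, are a little off and sometimes report something else, mostly with a low value. They report only what shows in the picture. A call takes as long as a camera call.
- r.outline_of(thing, camera): "mask" (384x512 bool, what is visible of it) and "bbox" ([centre column, centre row, width, height] in pixels, round what is visible of it).
The state is a dict: "time": time; "joint_positions": joint angles; "joint_vel": joint speeds; "joint_torque": joint torques, N m; "ee_pos": TCP position; "eef_rot": TCP orientation; "ft_force": force on the tool from outside, world axes, zero at the start; "torque": the same for the moment, N m; "width": finger opening in m; "grip_force": force on a finger pad.
Only numpy, scipy, OpenCV 4.12 (cv2) and the standard library are available. Lean on these libraries where they do the work, as an engineer would, in place of code of your own. Each camera call takes 0.05 s, during which the arm holds its last target. There are 200 camera calls.

TASK

Take the automatic centre punch out of the leaning tool rack and mark the clamped bracket blank at its two scribed crosses: first the one on the level face, then the one on the sloped face. Each time set the tip on the cross, hold the punch square to that face and press steadily until its hidden spring snaps, then ease off without ramming it; snap it nowhere else. Then lay the punch back in the empty channel of the rack, tip down on the ledge, let go, and leave the other tools and the things on the table where they are.

Things in the scene. Friction and masses are not known exactly. Their poses are not given: they have to be found in the camera images.
- punch_grip (a point): Place to hold the automatic centre punch: on its axis in the knurled band, 100 mm above the tip, barrel 17 mm thick. Round loose steel tool, 0.25 kg, 134 mm long (top 34 mm above this point), thin 8 mm nose; longer than the two plain tools beside it. It leans tip down in one of the rack's three channels. z: along the punch, tip to top.
- punch_tip (a point): The point of the punch's nose, on the punch's axis (z from tip to top); the thin nose stands 26 mm out of the barrel and moves in when pressed.
- mark_level (a point): Scribed cross (26 mm lines) on the level face of the bracket blank, 75 mm above the table. z: the face's normal (up). Blank: bent aluminium strip 116 mm wide, fixed on a steel block; two clamp knobs at the level face's back corners rise 30 mm above it, at least 28 mm from the cross. The round dark holes are drilled already and are no marks.
- mark_slope (a point): Scribed cross on the sloped face of the same blank, which falls away towards the robot's side at 28 degrees; 30 mm down the slope from the bend. z: outward normal of the sloped face, 28 degrees from vertical; x: up the slope.
- rack_bed: The rack's leaning wooden bed, fixed. Origin: on the foot ledge, at the floor of the middle channel. z: up the channels, leaning 25 degrees to the robot's side; x: out of the channel floor; y: along the row. Open channels at y = -68, 0, 68 mm, 28 mm wide, floor 70 mm long, rails 12 mm high, 56 mm long. A tool's tip stands on the ledge (z 0), the punch's axis 9 mm off the floor (x).
- drift: a plain solid steel drift punch, 100 mm long, in another channel of the rack; no moving nose; leave it alone
- awl: a wooden-handled awl, 96 mm long, in another channel of the rack; leave it alone
- acetone: bystander: plastic bottle 143 mm tall, 60 mm wide, behind the work
- glue: bystander: white bottle with pointed spout, 123 mm tall, 40 mm wide, near the front edge between the two tables
- scraper: bystander: scraper 170 mm long lying near the front edge
- hammer (a joint): The punch's hidden hammer: 0 cocked, 0.0065 m fired. Pressed, the punch's nose sinks in against about 0.6 N/mm beyond the first 3 N; at about 11 N (barrel 12 to 13 mm closer to the work than at first touch) the hammer lets go at once, from about 3 mm to its stop, and the push falls by 2 to 3 N. That is the snap; it counts past 5 mm. All springs back when unloaded. 6 mm farther is harmless.

How it is judged:
On the way, in this order (a step that is already met when the one before it is completed fails the run):
1. the punch has snapped (its hidden hammer past 5 mm) with its tip within 4 mm of the cross on the level face, square to it within 7 degrees (value of joint hammer above 0.005 m and distance between punch_tip and mark_level below 0.004 m and angle between the z axis of punch_tip and the z axis of mark_level, either way round below 0.12 rad), for 0.05 s.
2. the punch has been lifted off: hammer back, tip more than 15 mm from that cross (value of joint hammer below 0.002 m and distance between punch_tip and mark_level above 0.015 m), for 0.1 s.
3. the punch has snapped with its tip within 4 mm of the cross on the sloped face, square to it within 7 degrees (value of joint hammer above 0.005 m and distance between punch_tip and mark_slope below 0.004 m and angle between the z axis of punch_tip and the z axis of mark_slope, either way round below 0.12 rad), for 0.05 s.
At the end, for the whole second after the job is handed in: The punch rests let go in a channel of the rack: tip on the ledge (within 8 mm), its axis 3 to 15 mm off the channel floor, lying along the channel within 9 degrees, its hammer sprung back and stays so (z of punch_tip in the frame of rack_bed between -0.004 and 0.008 m and x of punch_tip in the frame of rack_bed between 0.003 and 0.015 m and y of punch_tip in the frame of rack_bed between -0.085 and 0.085 m and angle between the z axis of punch_grip and the z axis of rack_bed, either way round below 0.15 rad and z of punch_grip in the frame of rack_bed above 0.08 m and value of joint hammer below 0.002 m); the robot touches nothing.
It fails at once if the drift or the awl moved more than 30 mm (distance of any of drift, awl from where it was at the start of the episode above 0.03 m).
It fails at once if a loose thing on the table (one of the bottles acetone and glue, or the scraper) moved more than 30 mm (distance of any of acetone, glue, scraper from where it was at the start of the episode above 0.03 m).
It fails at once if the punch snapped somewhere else (hammer past 4.5 mm, tip more than 10 mm from both crosses) (value of joint hammer above 0.0045 m and distance between punch_tip and mark_level above 0.01 m and distance between punch_tip and mark_slope above 0.01 m).
It fails at once if the punch was rammed: more than 40 N on the blank (contact force between punch and bracket above 40 N).
It also fails if it takes over 69 s, if anything falls off the work surface, if the arm or the gripper's body presses on something with over 40 N, if the wrist force passes 120 N, or if a joint passes its speed limit or range.

## Working session

There is one attempt and no reset: what is moved stays moved. The work goes in short steps, Python scripts to look and compute and a shell command to move; the robot and the scene stay as the last step left them, time stands still between calls to the robot, and variables do not carry over. Pictures are saved under pics/ and viewed, at most 10 in all, crops included, and the job is handed in when it is done.

```bash
mkdir -p pics; ls
cat > h.py <<'E'
import numpy as np, cv2
from scipy.spatial.transform import Rotation as R
from bench import r
def cam(n,save=None):
    c=r.camera(n)
    if save: cv2.imwrite(save,cv2.resize(c['img'][:,:,::-1],(800,600),interpolation=cv2.INTER_CUBIC))
    return c
def att(c):
    a=np.array(c['attitude'],float)
    return a if a.shape==(3,3) else R.from_quat(a).as_matrix()
def ray(c,u,v):
    d=att(c)@np.linalg.inv(c['camera_matrix'])@np.array([u,v,1.]); return np.array(c['xyz']),d/np.linalg.norm(d)
def onz(c,u,v,z):
    o,d=ray(c,u,v); return o+d*(z-o[2])/d[2]
def proj(c,p):
    q=np.array(c['camera_matrix'])@(att(c).T@(np.asarray(p)-c['xyz'])); return q[:2]/q[2]
def tri(rays):
    A=0;b=0
    for o,d in rays:
        P=np.eye(3)-np.outer(d,d);A=A+P;b=b+P@o
    p=np.linalg.solve(A,b); return p,[np.linalg.norm(np.cross(p-o,d)) for o,d in rays]
E
python3 - <<'E'
from h import *
np.set_printoptions(precision=4,suppress=True)
for n in('top','side'):
    c=cam(n,f'pics/{n}0.png'); print(n,c['xyz'],c['attitude'],c['camera_matrix'])
    for t in('punch_grip','drift','awl','rack_bed','mark_level','mark_slope','acetone','glue','scraper'):
        try: o=r.outline_of(t,n)
        except Exception as e: print(t,e);continue
        print(t,[(np.round(x['bbox']),round(x['score'],2)) for x in o[:3]])
s=r.read_state();print(s)
E
```

```text
pics
top [ 0.4068 -0.0293  1.0204] [-0.6498  0.7512 -0.0863  0.0773] [[356.7351   0.     257.9552]
 [  0.     356.7351 188.4971]
 [  0.       0.       1.    ]]
punch_grip [(array([338., 187.,  25.,  11.]), 0.52), (array([202., 215.,  42.,  27.]), 0.35)]
drift [(array([317., 198.,  12.,  12.]), 0.43)]
awl [(array([208., 207.,  51.,  58.]), 0.21)]
rack_bed []
mark_level [(array([209., 206.,  50.,  56.]), 0.87)]
mark_slope [(array([203., 216.,  38.,  22.]), 0.9)]
acetone [(array([266., 140.,  19.,  34.]), 0.73)]
glue [(array([290., 261.,  12.,  17.]), 0.47)]
scraper []
side [ 0.156  -0.7698  0.4051] [ 0.7827 -0.2317  0.1648 -0.5536] [[387.0186   0.     253.2221]
 [  0.     387.0186 195.1733]
 [  0.       0.       1.    ]]
punch_grip [(array([301., 225.,  11.,  30.]), 0.53)]
drift [(array([277., 223.,  16.,  19.]), 0.72)]
awl [(array([334., 241.,   8.,  20.]), 0.44), (array([312., 252.,  96.,  54.]), 0.25)]
rack_bed [(array([301., 223.,  16.,  30.]), 0.73), (array([313., 253.,  99.,  53.]), 0.66)]
mark_level [(array([223., 202.,  69.,  53.]), 0.93)]
mark_slope [(array([210., 204.,  30.,  34.]), 0.84), (array([312., 252., 100.,  52.]), 0.66)]
acetone [(array([315., 205.,  24.,  60.]), 0.85)]
glue [(array([186., 245.,  21.,  54.]), 0.77)]
scraper [(array([237., 320.,  92.,  43.]), 0.91), (array([334., 242.,  10.,  18.]), 0.55)]
{'time': 1.0, 'joint_positions': array([-1.1826,  0.3322, -0.0647,  1.4601,  0.0216,  1.3499, -0.0885]), 'joint_vel': array([-0.0034, -0.0014, -0.0007,  0.0025,  0.0002,  0.0001, -0.0001]), 'joint_torque': array([  0.0015, -62.3057,   0.0254, -39.0119,  -0.0612,   0.0318,
         0.    ]), 'ee_pos': array([0.2496, 0.573 , 0.2336]), 'eef_rot': array([ 0.204,  0.979,  0.   , -0.   ]), 'ft_force': array([ 0.3205, -0.5023,  0.3789]), 'torque': array([-0.0099,  0.0212,  0.0939]), 'grip_force': 0.0, 'width': 0.08699832003082818}
```

View images.

View pics/top0.png

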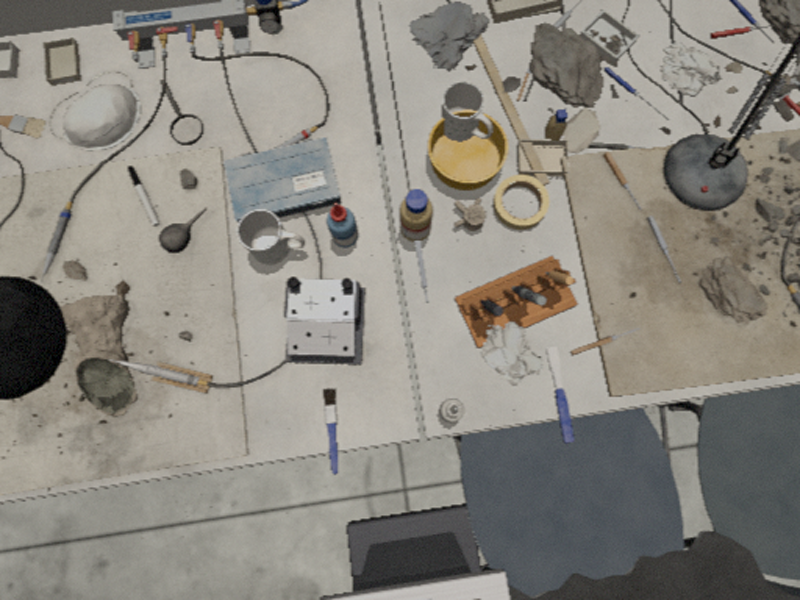

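View pics/side0.png

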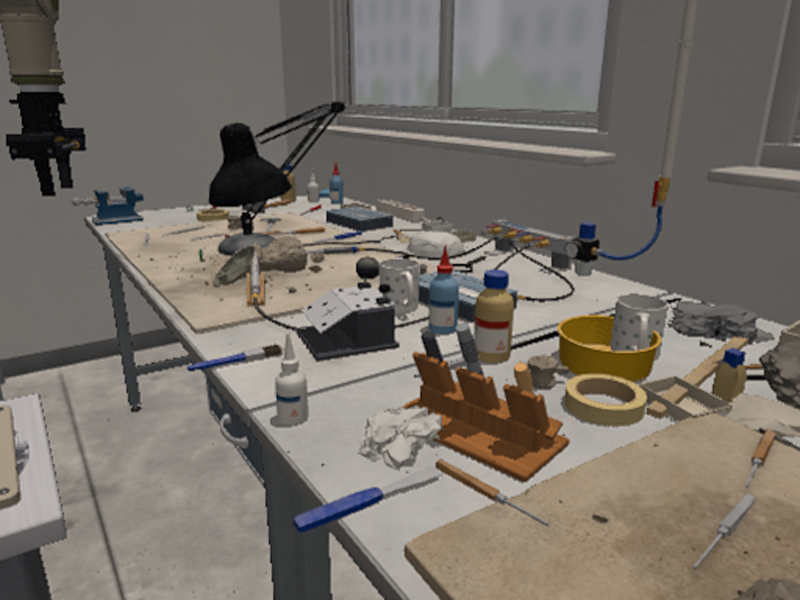

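Run:
```python
from h import *
T=cam('top')['img'];S=cam('side')['img']
def crop(I,u,v,w,h): return cv2.resize(np.ascontiguousarray(I[v:v+h,u:u+w,::-1]),(400,300),interpolation=cv2.INTER_CUBIC)
o=np.vstack([np.hstack([crop(T,176,172,64,48*1+0),crop(T,285,160,80,60)]),np.hstack([crop(S,186,172,72,54),crop(S,256,200,120,90)])])
cv2.imwrite('pics/c1.png',o)
```

```text
(no output)
```

View pics/c1.png

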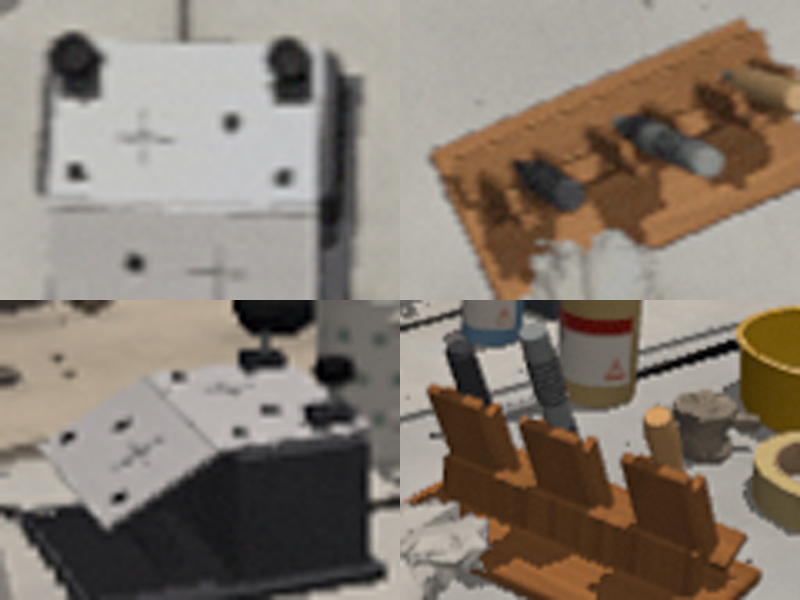

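Run:
```python
from h import *
np.set_printoptions(precision=4,suppress=True)
T=cam('top');S=cam('side')
TL=lambda x,y:(176+x/6.25-.5,172+y/6.25-.5); TR=lambda x,y:(285+(x-400)/5-.5,160+y/5-.5)
BL=lambda x,y:(186+x/(400/72)-.5,172+(y-300)/(400/72)-.5); BR=lambda x,y:(256+(x-400)*.3-.5,200+(y-300)*.3-.5)
for n,a,b in [('lev',TL(145,138),BL(226,387)),('slo',TL(220,271),BL(138,453)),('bendL',TL(47,205),BL(146,376)),('bendR',TL(318,212),BL(222,450)),('ptop',TR(709,161),BR(534,330)),('dtop',TR(570,194),BR(458,343)),('atop',TR(800,90),BR(656,416))]:
    p,e=tri([ray(T,*a),ray(S,*b)]); print(n,p,np.array(e))
print('lev@75',onz(T,*TL(145,138),.075),onz(S,*BL(226,387),.075))
print('bend@75',onz(T,*TL(47,205),.075),onz(T,*TL(318,212),.075),onz(S,*BL(146,376),.075),onz(S,*BL(222,450),.075))
print('ledge',onz(T,*TR(435,155),.01),onz(T,*TR(745,20),.01))
```

```text
lev [0.6372 0.1033 0.0773] [0. 0.]
slo [0.577  0.0796 0.0623] [0.0003 0.0003]
bendL [0.6156 0.1484 0.0743] [0.0011 0.0011]
bendR [0.5951 0.0331 0.0742] [0.0005 0.0005]
ptop [ 0.5705 -0.2719  0.1531] [0.0002 0.0002]
dtop [ 0.569  -0.206   0.1236] [0.0002 0.0002]
atop [ 0.6054 -0.3345  0.119 ] [0.0021 0.0021]
lev@75 [0.6378 0.1037 0.075 ] [0.6406 0.1094 0.075 ]
bend@75 [0.6144 0.1487 0.075 ] [0.5945 0.0333 0.075 ] [0.6157 0.1463 0.075 ] [0.5947 0.0312 0.075 ]
ledge [ 0.6238 -0.1551  0.01  ] [ 0.6781 -0.35    0.01  ]
```

The crops show the level cross (145,138) and the slope cross (220,271) in the top view. The punch is in the middle rack channel, with its top at (709,161). I triangulated the punch grip at about (0.584,-0.268,0.122). Next I turn the jaws onto the row and travel there.

```bash
python3 -m pendant '[[0,0,0,-0.115],[0,0,0,-0.115],[0,0,0,-0.115],[0,0,0,-0.115],[0,0,0,-0.11],[0,0,0,-0.11],[0,0,0,0]]' 0.45
python3 -m pendant '[[-0.004,-0.025,-0.005,0],[-0.004,-0.038,-0.005,0],[-0.004,-0.038,0,0],[-0.004,-0.038,0,0],[-0.004,-0.038,0,0],[-0.004,-0.038,0,0],[-0.004,-0.038,0,0],[-0.004,-0.038,0,0]]'
python3 -m pendant '[[-0.004,-0.038,0,0],[-0.004,-0.038,0,0],[-0.004,-0.038,0,0],[-0.004,-0.038,0,0],[-0.004,-0.038,0,0],[-0.004,-0.038,0,0],[-0.004,-0.038,0,0],[-0.004,-0.038,0,0]]'
python3 -c "
from h import *
s=r.read_state();M=R.from_quat(s['eef_rot']).as_matrix();print(M,s['ee_pos']);print(M.T@(np.array([.5843,-.268,.114])-s['ee_pos']))"
```

```text
time: 1.78
ee_pos: [0.2497, 0.573, 0.2335]
eef_rot: [-0.137, 0.991, 0.0, -0.0]
ft_force: [0.6, 0.5, -0.1]
width: 0.0481
grip_force: 0.0
time: 2.45
ee_pos: [0.3582, 0.2992, 0.2438]
eef_rot: [-0.132, 0.991, 0.0, 0.0]
ft_force: [1.3, 0.3, 0.1]
width: 0.0392
grip_force: 0.0
time: 3.12
ee_pos: [0.4699, 0.0146, 0.2439]
eef_rot: [-0.132, 0.991, 0.0, 0.001]
ft_force: [1.2, 0.7, 1.0]
width: 0.0388
grip_force: 0.0
[[-9.65087819e-01 -2.61924722e-01  9.70603571e-04]
 [-2.61924102e-01  9.65088206e-01  7.21149061e-04]
 [-1.12560483e-03  4.41747706e-04 -9.99999269e-01]] [0.46986458 0.01462597 0.24393228]
[-0.03626743 -0.30278986  0.12983944]
```

```bash
python3 -m pendant '[[-0.0045,-0.038,0.003,0],[-0.0045,-0.038,0.003,0],[-0.0045,-0.038,0.003,0],[-0.0045,-0.038,0.003,0],[-0.0045,-0.038,0.003,0],[-0.0045,-0.038,0.003,0],[-0.0045,-0.038,0.003,0],[-0.0045,-0.02,0,0]]'
python3 -m pendant '[[0,0,0,0],[0,0,0,0]]'
python3 - <<'E'
from h import *
np.set_printoptions(precision=4,suppress=True)
T=cam('top');S=cam('side')
s=r.read_state();M=R.from_quat(s['eef_rot']).as_matrix();print(s['ee_pos'],M.T@(np.array([.5843,-.268,.114])-s['ee_pos']))
def crop(I,u,v,w,h): return cv2.resize(np.ascontiguousarray(I[v:v+h,u:u+w,::-1]),(400,300),interpolation=cv2.INTER_CUBIC)
cv2.imwrite('pics/c2.png',np.hstack([crop(T['img'],285,160,80,60),crop(S['img'],226,150,140,105)]))
E
```

```text
time: 3.78
ee_pos: [0.58, -0.2542, 0.2218]
eef_rot: [-0.131, 0.991, -0.001, -0.001]
ft_force: [-0.6, 0.1, -0.5]
width: 0.0393
grip_force: 0.0
time: 3.95
ee_pos: [0.5801, -0.2508, 0.222]
eef_rot: [-0.132, 0.991, -0.0, -0.0]
ft_force: [-0.5, 0.1, -0.0]
width: 0.0396
grip_force: 0.0
[ 0.5803 -0.2485  0.2225] [ 0.0014 -0.0199  0.1085]
```

View pics/c2.png

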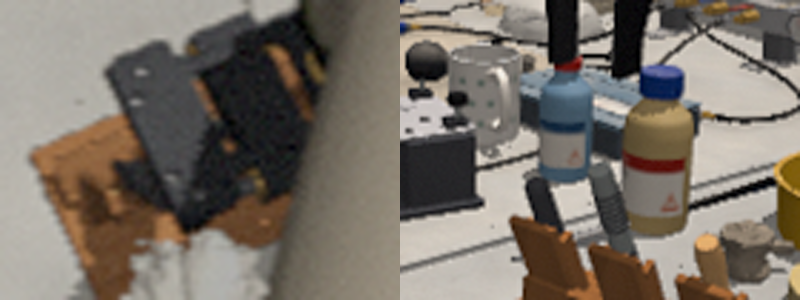

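The hover view shows the fingers above the punch but still about 20 mm short along the row. I'll correct that, descend, check the pose, then close.

```bash
python3 -m pendant '[[0.001,-0.01,0,0],[0,-0.01,0,0],[0,0,0.01,0],[0,0,0.02,0],[0,0,0.02,0],[0,0,0.02,0],[0,0,0,0],[0,0,0,0]]'
python3 - <<'E'
from h import *
np.set_printoptions(precision=4,suppress=True)
s=r.read_state();M=R.from_quat(s['eef_rot']).as_matrix();print(s['ee_pos'],M.T@(np.array([.5843,-.268,.114])-s['ee_pos']))
E
```

```text
time: 4.72
ee_pos: [0.584, -0.2689, 0.1516]
eef_rot: [-0.134, 0.991, 0.0, -0.001]
ft_force: [-0.0, -0.5, 0.3]
width: 0.0389
grip_force: 0.0
[ 0.584  -0.2689  0.1516] [-0.0006  0.0008  0.0376]
```

```bash
python3 -m pendant '[[0,0.001,0.012,0],[0,0,0.012,0],[0,0,0.01,0],[0,0,0.003,0],[0,0,0,0],[0,0,0,0]]'
python3 -m pendant '[[0,0,0,0],[0,0,0,0],[0,0,0,0],[0,0,0,0],[0,0,0,0],[0,0,0,0],[0,0,0,0],[0,0,0,0]]' 0 15
python3 - <<'E'
from h import *
S=cam('side')
def crop(I,u,v,w,h): return cv2.resize(np.ascontiguousarray(I[v:v+h,u:u+w,::-1]),(600,450),interpolation=cv2.INTER_CUBIC)
cv2.imwrite('pics/c3.png',crop(S['img'],246,170,100,75))
E
```

```text
time: 5.22
ee_pos: [0.5844, -0.2683, 0.1155]
eef_rot: [-0.134, 0.991, 0.0, -0.0]
ft_force: [0.2, -0.1, 0.1]
width: 0.0392
grip_force: 0.0
time: 5.88
ee_pos: [0.5845, -0.2682, 0.1157]
eef_rot: [-0.134, 0.991, 0.0, 0.0]
ft_force: [0.4, -0.1, 1.5]
width: 0.0165
grip_force: 15.0
```

View pics/c3.png

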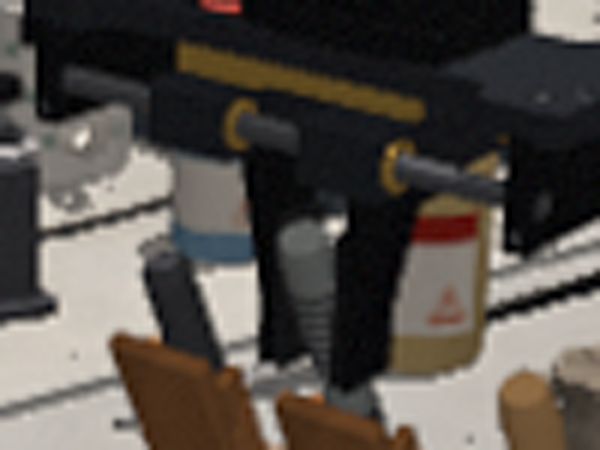

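The jaws are on the punch at the right height, with the punch top showing between the fingers. Next I lift along the channel.

```bash
python3 -m pendant '[[0.004,0,-0.009,0],[0.008,0,-0.018,0],[0.01,0,-0.021,0],[0.01,0,-0.021,0],[0.01,0,-0.021,0],[0,0,-0.03,0],[0,0,-0.03,0],[0,0,-0.02,0]]'
cat >> h.py <<'E'
def punch(save=None):
    """grip pt, tip & lean (rad, + towards tool x) from the side view, in the jaws' mid plane"""
    c=cam('side'); s=r.read_state(); M=R.from_quat(s['eef_rot']).as_matrix(); p=np.array(s['ee_pos'])-.008*M[:,2]
    o=r.outline_of('punch_grip','side'); 
    g=proj(c,p); best=None
    for x in o:
        v,u=np.nonzero(x['mask']); 
        d=np.min(np.hypot(u-g[0],v-g[1])) if len(u) else 99
        if d<25: best=x;break
    if save:
        I=np.ascontiguousarray(c['img'][:,:,::-1]); a,b=int(g[0]),int(g[1]); a=min(max(a-50,0),412);b=min(max(b-30,0),309)
        cv2.imwrite(save,cv2.resize(I[b:b+75,a:a+100],(600,450),interpolation=cv2.INTER_CUBIC)); print('crop',a,b,'x6')
    if best is None: print('none',[(x['bbox'],x['score']) for x in o]);return
    def plane(u,v):
        q,d=ray(c,u,v); return M.T@(q+d*(M[:,1]@(p-q))/(M[:,1]@d)-p)
    v,u=np.nonzero(best['mask']); P=np.array([plane(*z) for z in zip(u,v)])[:,[0,2]]
    low=P[P[:,1]>0.01]
    w=low[low[:,1]>low[:,1].max()-.008].mean(0) if len(low) else None
    print('score',best['score'],'n',len(P),'zrange',P[:,1].min(),P[:,1].max(),'end',w,'lean deg',np.degrees(np.arctan2(-w[0],w[1])) if w is not None else None)
    if len(low)>8:
        k=np.polyfit(low[:,1],low[:,0],1); print('fit lean',np.degrees(np.arctan(-k[0])),'off',k[1])
E
python3 -c "
from h import *
punch('pics/c4.png')"
```

```text
time: 6.6
ee_pos: [0.5433, -0.2801, 0.2887]
eef_rot: [-0.134, 0.991, -0.0, 0.001]
ft_force: [-0.2, 0.1, -3.0]
width: 0.0164
grip_force: 15.0
crop 239 98 x6
score 0.62 n 593 zrange -0.02840389451314435 0.0967181080083115 end [-0.03863573  0.09227755] lean deg 22.71859764587782
fit lean 27.91077657329628 off 0.00782139213289968
```

View pics/c4.png

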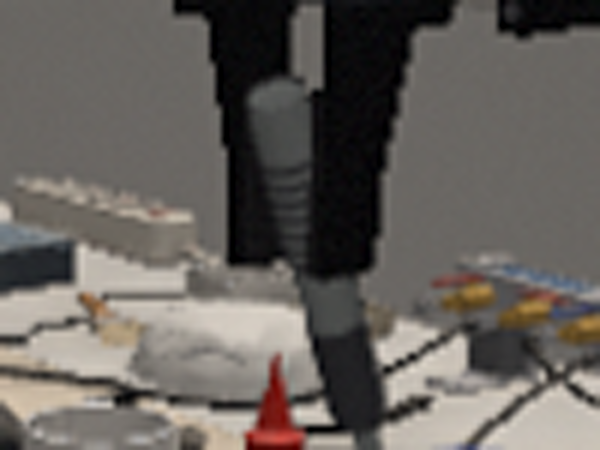

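The punch hangs in the jaws, still leaning about 25°. Next I ease the grip to see whether it swings plumb.

```bash
python3 -m pendant '[[0,0,0,0],[0,0,0,0],[0,0,0,0],[0,0,0,0]]' 0 7
python3 -c "
from h import *
punch()"
python3 -m pendant '[[0,0,0,0],[0,0,0,0],[0,0,0,0],[0,0,0,0]]' 0 4.5
python3 -c "
from h import *
punch()"
```

```text
time: 7.03
ee_pos: [0.5434, -0.2791, 0.2842]
eef_rot: [-0.134, 0.991, 0.001, -0.001]
ft_force: [0.4, 0.9, -3.0]
width: 0.0165
grip_force: 7.0
score 0.89 n 502 zrange -0.029960754717157655 0.08920141358311609 end [-0.04029444  0.08514266] lean deg 25.32622819234571
fit lean 29.386097183769404 off 0.005988469527454171
time: 7.47
ee_pos: [0.5439, -0.2794, 0.2855]
eef_rot: [-0.134, 0.991, 0.0, -0.0]
ft_force: [-0.9, -1.0, -2.1]
width: 0.0167
grip_force: 4.5
score 0.59 n 552 zrange -0.030535135418666728 0.0934682122202804 end [-0.04197451  0.08907616] lean deg 25.23077500783792
fit lean 28.71722669149067 off 0.0049367851769479216
```

```bash
python3 -m pendant '[[0,0,0,0],[0,0,0,0],[0,0,0,0],[0,0,0,0]]' 0 3
python3 -c "
from h import *
punch()"
python3 -m pendant '[[0.02,0,0,0],[-0.02,0,0,0],[0.02,0,0,0],[-0.02,0,0,0],[0,0,0,0]]'
python3 -c "
from h import *
punch()"
```

```text
time: 7.9
ee_pos: [0.5439, -0.2794, 0.2855]
eef_rot: [-0.134, 0.991, 0.0, 0.0]
ft_force: [0.9, -0.1, -2.0]
width: 0.0169
grip_force: 3.0
score 0.7 n 527 zrange -0.030240108337291963 0.09247176005042736 end [-0.03259598  0.08826064] lean deg 20.26994576913836
fit lean 23.56668683680552 off 0.0041481714750028565
time: 8.42
ee_pos: [0.5453, -0.2781, 0.2851]
eef_rot: [-0.135, 0.991, 0.0, 0.0]
ft_force: [1.7, 0.5, -2.9]
width: 0.0167
grip_force: 3.0
score 0.64 n 658 zrange -0.02212892921505708 0.1101760472463769 end [0.01407746 0.10566816] lean deg -7.588449342746351
fit lean -2.9162003023328937 off 0.006178732884005468
```

```bash
python3 -m pendant '[[0,0,0,0],[0,0,0,0],[0,0,0,0]]' 
python3 -c "
from h import *
punch('pics/c5.png')"
python3 -m pendant '[[0,0,0,0],[0,0,0,0]]' 0 15
python3 -c "
from h import *
punch()"
```

```text
time: 8.77
ee_pos: [0.5435, -0.2797, 0.2857]
eef_rot: [-0.134, 0.991, -0.0, 0.0]
ft_force: [-1.2, -0.4, -2.5]
width: 0.0167
grip_force: 3.0
crop 238 102 x6
score 0.72 n 642 zrange -0.0215114835739686 0.11107567554929192 end [-0.00366101  0.10677192] lean deg 1.9637957014965244
fit lean 5.935778771305794 off 0.0058917667604899
time: 9.03
ee_pos: [0.5438, -0.2795, 0.2856]
eef_rot: [-0.134, 0.991, 0.0, 0.0]
ft_force: [-0.7, 0.0, -2.7]
width: 0.0163
grip_force: 15.0
score 0.58 n 664 zrange -0.02061535472066075 0.11103548198637879 end [-0.00413091  0.1066419 ] lean deg 2.2183182444383434
fit lean 6.38986003867364 off 0.0057121578577414315
```

View pics/c5.png

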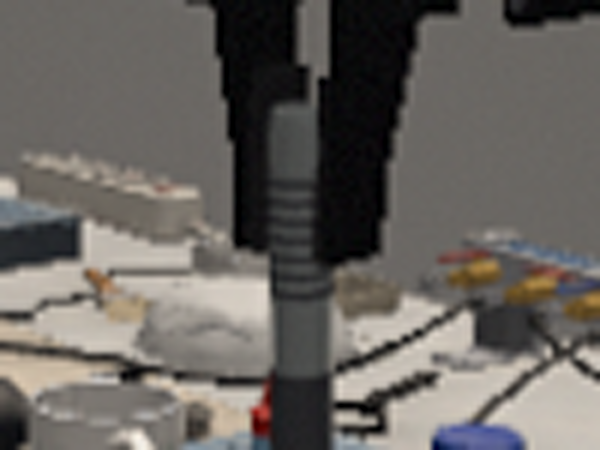

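The punch now hangs nearly plumb and slipped about 9 mm down, so the tip is about 110 mm below the grasp point. I'll grip it firmly and carry it over the level cross.

```bash
python3 -m pendant '[[0,0,0,0],[-0.008,0.015,0,0],[-0.015,0.028,0,0],[-0.018,0.034,0,0],[-0.018,0.034,0,0],[-0.018,0.034,0,0],[-0.018,0.034,0,0],[-0.018,0.034,0,0]]' 0 38
python3 -m pendant '[[-0.018,0.034,0,0],[-0.018,0.034,0,0],[-0.018,0.034,0,0],[-0.012,0.022,0,0],[-0.006,0.01,0,0],[0,0,0,0],[0,0,0,0],[0,0,0,0]]'
python3 - <<'E'
from h import *
np.set_printoptions(precision=4,suppress=True)
punch()
s=r.read_state();M=R.from_quat(s['eef_rot']).as_matrix();tip=s['ee_pos']+M@[-.0045,0,.102];print(s['ee_pos'],tip,M.T@(np.array([.637,.1035,.075])-tip))
E
```

```text
time: 9.8
ee_pos: [0.5963, -0.0422, 0.2858]
eef_rot: [-0.134, 0.991, 0.0, 0.0]
ft_force: [0.8, -0.6, -1.6]
width: 0.0161
grip_force: 38.0
time: 10.47
ee_pos: [0.63, 0.1022, 0.2857]
eef_rot: [-0.133, 0.991, -0.0, 0.0]
ft_force: [-0.2, -1.0, -3.4]
width: 0.0159
grip_force: 38.0
score 0.83 n 276 zrange -0.019516092742744136 0.1062084704092907 end [-0.0042  0.1022] lean deg 2.37773522467441
fit lean 4.812733859568216 off 0.004814369059904455
[0.63   0.1022 0.2859] [0.6344 0.1033 0.1839] [-0.0025 -0.0005  0.1089]
```

```bash
python3 -m pendant '[[-0.0025,0,0.015,0],[0,0,0.02,0],[0,0,0.02,0],[0,0,0.02,0],[0,0,0.012,0],[0,0,0.008,0],[0,0,0,0],[0,0,0,0]]'
python3 - <<'E'
from h import *
np.set_printoptions(precision=4,suppress=True)
T=cam('top');punch();S=cam('side')
s=r.read_state();M=R.from_quat(s['eef_rot']).as_matrix();tip=s['ee_pos']+M@[-.0045,0,.102];print(s['ee_pos'],tip,M.T@(np.array([.637,.1035,.075])-tip))
print(proj(S,tip),proj(S,[.637,.1035,.075]),proj(T,tip))
def crop(I,u,v,w,h,W,H): return cv2.resize(np.ascontiguousarray(I[v:v+h,u:u+w,::-1]),(W,H),interpolation=cv2.INTER_CUBIC)
cv2.imwrite('pics/c6.png',np.hstack([crop(T['img'],170,162,50,75,400,600),crop(S['img'],204,150,50,75,400,600)]))
E
```

```text
time: 11.23
ee_pos: [0.6326, 0.1046, 0.1912]
eef_rot: [-0.134, 0.991, 0.0, 0.0]
ft_force: [0.6, 0.5, -2.3]
width: 0.0159
grip_force: 38.0
score 0.81 n 253 zrange -0.02095776084598178 0.10634209454370984 end [-0.0026  0.1024] lean deg 1.4726180463787117
fit lean 5.521214143135843 off 0.006104843250821315
[0.6329 0.105  0.1917] [0.6374 0.1062 0.0897] [ 0.0012 -0.0025  0.0147]
[225.626  182.4799] [226.1013 187.9611] [196.8441 192.6382]
```

View pics/c6.png

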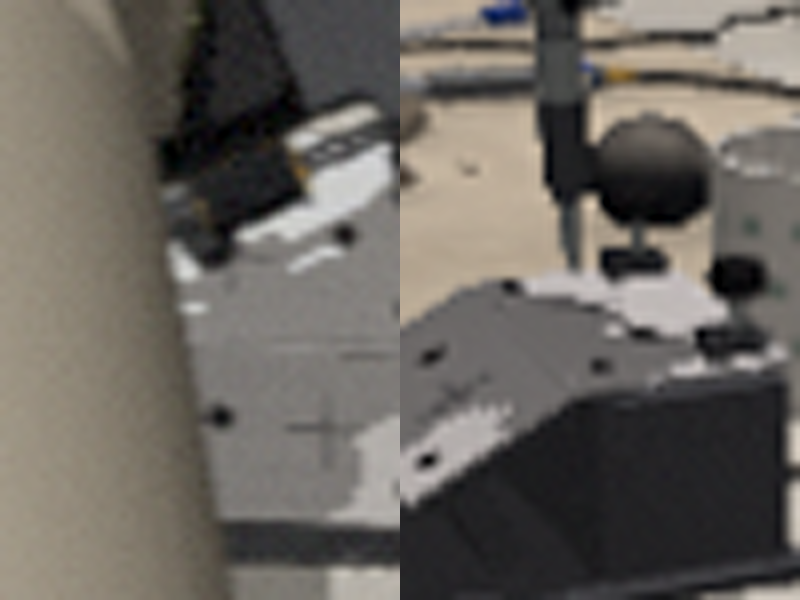

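In the side view the nose end is at about (225,183), against a predicted (225.6,182.5), and the cross is just below it. I'll make a small correction and press.

```bash
python3 -m pendant '[[0,-0.0018,0.004,0],[0,0,0.004,0],[0,0,0.003,0],[0,0,0.002,0],[0,0,0,0],[0,0,0,0]]'
python3 -m pendant '[[0,0,0.002,0],[0,0,0.002,0],[0,0,0.002,0],[0,0,0.002,0],[0,0,0.002,0]]'
```

```text
time: 11.93
ee_pos: [0.633, 0.1032, 0.1779]
eef_rot: [-0.134, 0.991, 0.0, 0.0]
ft_force: [-0.9, 0.0, 2.2]
width: 0.0163
grip_force: 38.0
time: 12.35
ee_pos: [0.6334, 0.1033, 0.1681]
eef_rot: [-0.134, 0.991, 0.0, 0.001]
ft_force: [-0.0, -0.5, 7.0]
width: 0.0158
grip_force: 38.0
```

Run:
```python
from h import *
np.set_printoptions(precision=4,suppress=True)
punch(); s=r.read_state(); print(s['ee_pos'],s['ft_force'],s['torque'])
M=R.from_quat(s['eef_rot']).as_matrix();print(s['ee_pos']+M@[-.0035,0,.102])
```

```text
score 0.74 n 220 zrange -0.016631049218640327 0.09553212189952781 end [-0.0036  0.0912] lean deg 2.2425847876243186
fit lean 4.85426322637697 off 0.003963410646965696
[0.6333 0.1033 0.168 ] [ 0.1858 -0.6881  6.4235] [-0.157   0.0931  0.0242]
[0.6368 0.1043 0.066 ]
```

```bash
python3 -m pendant '[[0,0,0.0015,0],[0,0,0,0]]' | grep -E 'ee_pos|ft_f'
python3 -m pendant '[[0,0,0.0015,0],[0,0,0,0]]'| grep -E 'ee_pos|ft_f'
python3 -m pendant '[[0,0,0.0015,0],[0,0,0,0]]'| grep -E 'ee_pos|ft_f'
```

```text
ee_pos: [0.6334, 0.1033, 0.1665]
ft_force: [0.6, 0.7, 6.4]
ee_pos: [0.6334, 0.1033, 0.1651]
ft_force: [0.2, -0.7, 6.9]
ee_pos: [0.6335, 0.1033, 0.1637]
ft_force: [-0.2, 0.0, 8.0]
```

```bash
cat > f.py <<'E'
from h import *
z=[];q=[]
for i in range(6):
    r.camera('side'); s=r.read_state(); z.append(s['ft_force']); q.append(s['ee_pos'])
print(np.round(np.mean(z,0),2),np.round(np.mean(q,0),4))
E
python3 f.py
python3 -m pendant '[[0,0,0.001,0],[0,0,0,0]]'| grep -E 'ee_pos|ft_f'
python3 f.py
python3 -m pendant '[[0,0,0.001,0],[0,0,0,0]]'| grep -E 'ee_pos|ft_f'
python3 f.py
```

```text
[-0.07 -0.43  7.35] [0.6336 0.1034 0.164 ]
ee_pos: [0.6336, 0.1034, 0.1629]
ft_force: [-0.7, -0.4, 8.7]
[-0.27 -0.38  8.4 ] [0.6336 0.1034 0.1631]
ee_pos: [0.6337, 0.1034, 0.1621]
ft_force: [-0.1, -1.7, 8.9]
[-0.37 -0.47  8.55] [0.6337 0.1034 0.1622]
```

```bash
python3 -m pendant '[[0,0,0.001,0],[0,0,0,0]]'| grep -E 'ee_pos|ft_f'
python3 f.py
python3 -c "
from h import *
punch()"
python3 -m pendant '[[0,0,0.001,0],[0,0,0,0]]'| grep -E 'ee_pos|ft_f'
python3 f.py
```

```text
ee_pos: [0.6337, 0.1034, 0.1612]
ft_force: [-0.6, -0.6, 9.5]
[-0.28 -0.61  9.01] [0.6337 0.1034 0.1613]
score 0.71 n 258 zrange -0.020550036847582245 0.09185276633592131 end [-0.0039087   0.08722604] lean deg 2.5657713960747994
fit lean 7.998846339531214 off 0.007789771061897602
ee_pos: [0.6338, 0.1034, 0.1603]
ft_force: [-0.6, -1.0, 9.7]
[-0.29 -0.47 10.15] [0.6338 0.1034 0.1604]
```

Loading looks like a snap, with force flat between 0.168 and 0.164. Unloading hysteresis should confirm it.

```bash
python3 -m pendant '[[0,0,-0.002,0],[0,0,-0.0025,0],[0,0,-0.003,0],[0,0,0,0]]'| grep -E 'ee_pos|ft_f'
python3 f.py
python3 -m pendant '[[0,0,-0.003,0],[0,0,-0.003,0],[0,0,-0.003,0],[0,0,0,0]]'| grep -E 'ee_pos|ft_f'
python3 f.py
```

```text
ee_pos: [0.6335, 0.1033, 0.1677]
ft_force: [-1.4, -0.2, 4.9]
[-0.08 -0.6   5.14] [0.6333 0.1033 0.1671]
ee_pos: [0.6328, 0.1034, 0.1762]
ft_force: [-0.2, -0.5, 2.4]
[-0.96  0.11  3.22] [0.6327 0.1034 0.1755]
```

Hysteresis of about 2 N confirms the snap. I lift off, turn the jaws to the slope's azimuth, then tilt the punch by pivoting it lightly on its tip against the level face. A 3 N grip is too weak to fire it.

```bash
python3 -m pendant '[[0,0,-0.008,0],[0,0,-0.012,0],[0,0,-0.014,0],[0,0,0,0.11],[0,0,0,0.11],[0,0,0,0.11],[0,0,0,0.11],[0,0,0,0]]'
python3 -c "
from h import *
punch()"
python3 -m pendant '[[0,0,0,0],[0,0,0.012,0],[0,0,0.008,0],[0,0,0.004,0],[0,0,0.004,0],[0,0,0,0]]'
python3 -c "
from h import *
punch()"; python3 f.py
```

```text
time: 17.15
ee_pos: [0.6327, 0.1034, 0.21]
eef_rot: [0.088, 0.996, -0.0, -0.0]
ft_force: [0.2, 1.1, -2.7]
width: 0.0163
grip_force: 38.0
score 0.66 n 186 zrange -0.015145254553959717 0.10616459071013473 end [-0.00245623  0.10276768] lean deg 1.3691565111845185
fit lean 4.196550192718259 off 0.004397100593673235
time: 17.75
ee_pos: [0.6324, 0.1031, 0.1803]
eef_rot: [0.085, 0.996, -0.0, -0.001]
ft_force: [0.6, -0.1, -1.8]
width: 0.0158
grip_force: 38.0
score 0.58 n 167 zrange -0.01572172208117279 0.10803723263433017 end [-0.00318101  0.10441782] lean deg 1.7449347578861454
fit lean 3.976870813776351 off 0.004035634376176973
[ 0.27  0.01 -2.87] [0.633  0.1032 0.1819]
```

```bash
python3 -m pendant '[[0,0,0.003,0],[0,0,0.002,0],[0,0,0,0]]' 0 3
python3 -m pendant '[[0.006,0,0.001,0],[0.006,0,0.001,0],[0.006,0,0.001,0],[0.006,0,0.0015,0],[0.006,0,0.002,0],[0.006,0,0.002,0],[0.006,0,0.0025,0],[0.005,0,0.003,0]]'
python3 -c "
from h import *
punch('pics/c7.png')"; python3 f.py
```

```text
time: 18.4
ee_pos: [0.6331, 0.1033, 0.1767]
eef_rot: [0.085, 0.996, 0.0, 0.0]
ft_force: [-0.2, -0.6, 3.1]
width: 0.0167
grip_force: 3.0
time: 19.07
ee_pos: [0.5857, 0.1114, 0.1622]
eef_rot: [0.085, 0.996, 0.0, -0.0]
ft_force: [-0.6, -0.0, -0.6]
width: 0.0165
grip_force: 3.0
crop 156 125 x6
score 0.5 n 209 zrange -0.01914994234071172 0.09375821299613832 end [-0.04894527  0.08977514] lean deg 28.599152300090136
fit lean 31.976704308049563 off 0.006872785918802532
[-1.21  0.41  0.37] [0.5865 0.1112 0.1624]
```

View pics/c7.png

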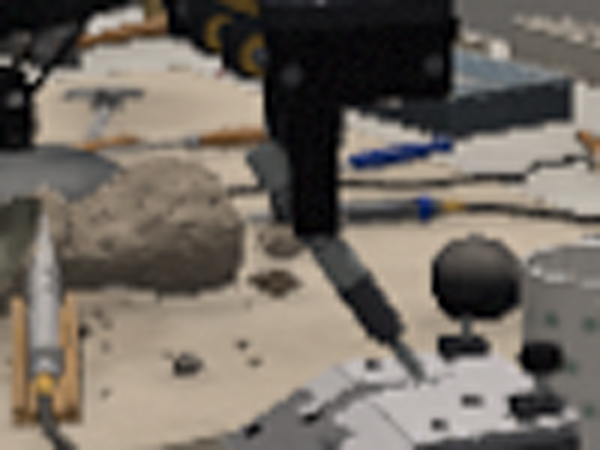

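The punch pivoted cleanly, leaning about 28° with its tip at crop (420,378) on the level face. I'll grip it firmly, lift, and work out the move to the slope.

```bash
python3 -m pendant '[[0,0,0,0],[0,0,0,0],[0.007,0,-0.012,0],[0.012,0,-0.024,0],[0,0,0,0],[0,0,0,0]]' 0 38
cat > g.py <<'E'
from h import *
np.set_printoptions(precision=4,suppress=True)
punch()
P=[];M=None
for i in range(3): r.camera('side'); s=r.read_state(); P.append(s['ee_pos'])
M=R.from_quat(s['eef_rot']).as_matrix();p=np.mean(P,0)
n=np.array([-.462,.082,.883]);t=np.array([.577,.080,.061]);tip=p+M@[-.051,0.001,.0874]
print('tcp',p,'tip',tip,'to pre20',M.T@(t+.02*n-tip),'to tgt',M.T@(t-tip),'n tool',M.T@n)
E
python3 g.py
```

```text
time: 19.97
ee_pos: [0.5683, 0.1146, 0.1994]
eef_rot: [0.085, 0.996, 0.001, 0.001]
ft_force: [0.1, -0.3, -2.4]
width: 0.0161
grip_force: 38.0
score 0.52 n 192 zrange -0.019065951292544837 0.08926180861550474 end [-0.0456  0.0863] lean deg 27.85446477339059
fit lean 30.89172643234402 off 0.006654236204008245
tcp [0.5676 0.1142 0.1974] tip [0.6179 0.1064 0.1099] to pre20 [ 0.0451 -0.0329  0.0314] to tgt [ 0.0357 -0.0329  0.049 ] n tool [ 0.4703  0.0012 -0.8824]
```

```bash
python3 -m pendant '[[0.01,-0.008,0,0],[0.015,-0.011,0.004,0],[0.013,-0.009,0.009,0],[0.007,-0.005,0.01,0],[0,0,0.008,0],[0,0,0,0],[0,0,0,0]]'
python3 g.py
python3 - <<'E'
from h import *
T=cam('top');S=cam('side')
s=r.read_state();M=R.from_quat(s['eef_rot']).as_matrix();tip=s['ee_pos']+M@[-.051,0.001,.0874];print(proj(S,tip),proj(S,[.577,.08,.061]),proj(T,tip))
def crop(I,u,v,w,h,W,H): return cv2.resize(np.ascontiguousarray(I[v:v+h,u:u+w,::-1]),(W,H),interpolation=cv2.INTER_CUBIC)
cv2.imwrite('pics/c8.png',np.hstack([crop(T['img'],176,172,60,90,400,600),crop(S['img'],186,150,50,75,400,600)]))
E
```

```text
time: 20.8
ee_pos: [0.5181, 0.0898, 0.1672]
eef_rot: [0.085, 0.996, -0.0, -0.0]
ft_force: [0.2, 0.1, -3.0]
width: 0.0162
grip_force: 38.0
score 0.6 n 193 zrange -0.01770821807792057 0.0869935922524412 end [-0.0423  0.0834] lean deg 26.869514003576597
fit lean 30.63435815570538 off 0.007733479173216879
tcp [0.5185 0.0898 0.1679] tip [0.569  0.0822 0.0805] to pre20 [ 0.0011 -0.0007  0.0019] to tgt [-0.0083 -0.0008  0.0195] n tool [ 0.4687  0.0025 -0.8833]
[206.86461956 192.73756792] [210.41417882 199.44359382] [209.21042745 217.11670575]
```

View pics/c8.png

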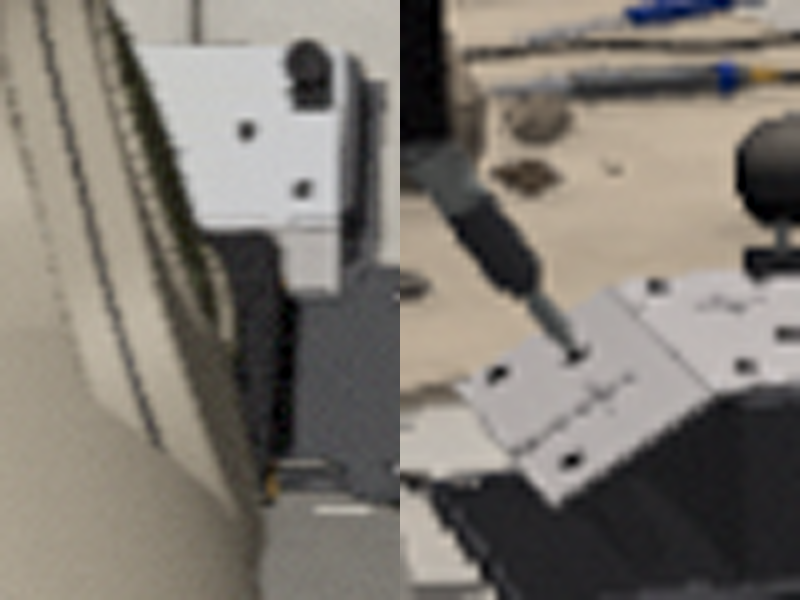

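The tip sits at the predicted side pixel (207,193), with the cross at about (210.3,199). I approach along the normal and press.

```bash
python3 -m pendant '[[-0.0005,-0.001,0.004,0],[-0.002,0,0.0044,0],[-0.002,0,0.0044,0],[-0.002,0,0.004,0],[0,0,0,0]]'
python3 g.py; python3 f.py
python3 -m pendant '[[-0.001,0,0.0018,0],[-0.001,0,0.0018,0],[-0.001,0,0.0018,0],[-0.001,0,0.0018,0],[-0.001,0,0.0018,0],[0,0,0,0]]'; python3 f.py
```

```text
time: 21.57
ee_pos: [0.5239, 0.0872, 0.1496]
eef_rot: [0.085, 0.996, -0.0, -0.001]
ft_force: [-1.8, 0.5, -3.4]
width: 0.0162
grip_force: 38.0
score 0.83 n 253 zrange -0.018044430257967935 0.09453083962454284 end [-0.0465  0.0908] lean deg 27.124257510821902
fit lean 31.784777310613464 off 0.009497396585003561
tcp [0.5241 0.0875 0.1508] tip [0.5746 0.0798 0.0634] to pre20 [ 0.007   0.0006 -0.0153] to tgt [-0.0024  0.0006  0.0024] n tool [ 0.4691  0.0025 -0.8831]
[-0.13 -0.23 -2.31] [0.5241 0.0876 0.1509]
time: 22.62
ee_pos: [0.529, 0.0868, 0.1416]
eef_rot: [0.085, 0.996, 0.0, -0.0]
ft_force: [-3.4, 1.4, 4.5]
width: 0.0162
grip_force: 38.0
[-3.53  0.72  4.19] [0.529  0.0868 0.1419]
```

```bash
python3 -m pendant '[[-0.001,0,0.0018,0],[-0.001,0,0.0018,0],[0,0,0,0]]'|grep ft; python3 f.py
for i in 1; do python3 -m pendant '[[-0.001,0,0.0018,0],[0,0,0,0]]'|grep ft; python3 f.py; done
python3 -m pendant '[[-0.001,0,0.0018,0],[0,0,0,0]]'|grep ft; python3 f.py
python3 -m pendant '[[-0.001,0,0.0018,0],[0,0,0,0]]'|grep ft; python3 f.py
```

```text
ft_force: [-4.3, 0.4, 6.4]
[-4.43  0.92  6.05] [0.531  0.0864 0.1381]
ft_force: [-4.2, -0.1, 4.9]
[-3.38  1.11  4.79] [0.532  0.0862 0.1364]
ft_force: [-4.3, 0.4, 6.8]
[-3.75  1.1   5.92] [0.533  0.086  0.1347]
ft_force: [-4.8, 1.4, 7.0]
[-4.95  1.19  7.37] [0.5339 0.0859 0.133 ]
```

The force fell clearly between 0.138 and 0.136 and then rose again, so the slope mark has snapped. I ease off, lift and turn back to the rack's yaw.

```bash
python3 -m pendant '[[0.001,0,-0.002,0],[0.002,0,-0.004,0],[0.003,0,-0.006,0],[0.005,0,-0.01,0],[0.008,0,-0.016,0],[0.005,0,-0.03,0],[0,0,-0.04,0],[0,0,-0.03,0]]'
python3 -m pendant '[[0,0,-0.02,0],[0,0,0,-0.11],[0,0,0,-0.11],[0,0,0,-0.11],[0,0,0,-0.112],[0,0,0,0],[0,0,0,0]]'
cat > k.py <<'E'
from h import *
np.set_printoptions(precision=4,suppress=True)
punch()
P=[]
for i in range(3): r.camera('side'); s=r.read_state(); P.append(s['ee_pos'])
M=R.from_quat(s['eef_rot']).as_matrix();p=np.mean(P,0)
zr=np.array([-.407,-.1133,.9063]);xr=np.array([.873,.243,.4226]);t=np.array([.625,-.2567,.0317]);tip=p+M@[-.051,0.001,.0874]
print('tcp',p,'tip',tip,'xaz',np.degrees(np.arctan2(M[1,0],M[0,0])),s['ft_force'])
print('rack frame of tip (x 9 nominal)',(tip-t)@xr+.009,(tip-t)@np.cross(zr,xr),(tip-t)@zr)
print('to +110z+8x',M.T@(t+.11*zr+.008*xr-tip),'to tgt+6x',M.T@(t+.006*xr-tip),'zr tool',M.T@zr,'xr tool',M.T@xr)
E
python3 k.py
```

```text
time: 25.53
ee_pos: [0.51, 0.0893, 0.2736]
eef_rot: [0.086, 0.996, 0.0, 0.001]
ft_force: [1.4, -0.5, -2.0]
width: 0.0159
grip_force: 38.0
time: 26.12
ee_pos: [0.5101, 0.0896, 0.2909]
eef_rot: [-0.133, 0.991, -0.0, 0.0]
ft_force: [-0.7, -0.0, -1.4]
width: 0.0159
grip_force: 38.0
score 0.81 n 315 zrange -0.0217889075206595 0.09452543084478073 end [-0.0483  0.0905] lean deg 28.101430377910052
fit lean 33.36691328713141 off 0.011174674960687097
tcp [0.5102 0.0898 0.2908] tip [0.5591 0.1043 0.2034] xaz -164.5661202823573 [ 0.443  -0.2185 -2.0047]
rack frame of tip (x 9 nominal) 0.1117606832678114 0.36538044700405053 0.1415008076639245
to +110z+8x [ 0.0718 -0.3656  0.0686] to tgt+6x [ 0.0271 -0.3655  0.1691] zr tool [ 0.4224 -0.0009 -0.9063] xr tool [-0.9062  0.0019 -0.4226]
```

```bash
python3 -m pendant '[[0.004,-0.02,0,0],[0.006,-0.033,0,0],[0.007,-0.035,0,0],[0.007,-0.035,0,0],[0.007,-0.035,0,0],[0.007,-0.035,0,0],[0.007,-0.035,0,0],[0.007,-0.035,0,0]]'
python3 -m pendant '[[0.007,-0.035,0,0],[0.007,-0.033,0,0],[0.004,-0.024,0,0],[0.001,-0.01,0.02,0],[0,0,0.025,0],[0,0,0.02,0],[0,0,0,0],[0,0,0,0]]'
python3 k.py
```

```text
time: 27.03
ee_pos: [0.5305, -0.1791, 0.291]
eef_rot: [-0.135, 0.991, 0.0, 0.0]
ft_force: [1.0, -0.1, -3.4]
width: 0.016
grip_force: 38.0
time: 27.7
ee_pos: [0.5394, -0.2804, 0.2253]
eef_rot: [-0.135, 0.991, 0.0, -0.001]
ft_force: [0.1, -0.3, -1.6]
width: 0.0159
grip_force: 38.0
score 0.91 n 461 zrange -0.020201525543806734 0.0973273022706167 end [-0.0471  0.0928] lean deg 26.895522996201343
fit lean 34.71442241562525 off 0.015253852364546164
tcp [ 0.5403 -0.281   0.2273] tip [ 0.5894 -0.2664  0.14  ] xaz -164.45260922174225 [ 0.0966 -1.1385 -2.7827]
rack frame of tip (x 9 nominal) 0.021313845140269634 0.0001951047256976284 0.11376006882905604
to +110z+8x [ 0.0023 -0.0002  0.0052] to tgt+6x [-0.0422 -0.0001  0.1059] zr tool [ 0.4208 -0.001  -0.9071] xr tool [-0.907  -0.0003 -0.4209]
```

```bash
python3 -m pendant '[[-0.005,0,0.012,0],[-0.008,0,0.019,0],[-0.008,0,0.019,0],[-0.008,0,0.019,0],[-0.006,0,0.015,0],[-0.004,0,0.01,0],[0,0,0,0],[0,0,0,0]]'
python3 k.py
python3 - <<'E'
from h import *
c=cam('side');I=np.ascontiguousarray(c['img'][170:260,250:370,::-1]);cv2.imwrite('pics/c9.png',cv2.resize(I,(600,450),interpolation=cv2.INTER_CUBIC))
E
```

```text
time: 28.62
ee_pos: [0.5783, -0.2696, 0.1313]
eef_rot: [-0.136, 0.991, 0.0, 0.0]
ft_force: [3.2, 1.2, -2.2]
width: 0.0163
grip_force: 38.0
score 0.64 n 267 zrange -0.021440866968625013 0.06609951328181313 end [-0.0385  0.0617] lean deg 31.94938326801579
fit lean 42.1736511507316 off 0.020515460346111552
tcp [ 0.5777 -0.2704  0.1323] tip [ 0.6266 -0.2558  0.045 ] xaz -164.46248111040828 [ 2.972   1.0629 -2.2812]
rack frame of tip (x 9 nominal) 0.016258470277874654 0.0004702678471598416 0.01125120628736102
to +110z+8x [ 0.0409 -0.0005 -0.0899] to tgt+6x [-0.0036 -0.0005  0.0107] zr tool [ 0.4213 -0.0004 -0.9068] xr tool [-0.9067  0.0001 -0.4215]
```

View pics/c9.png

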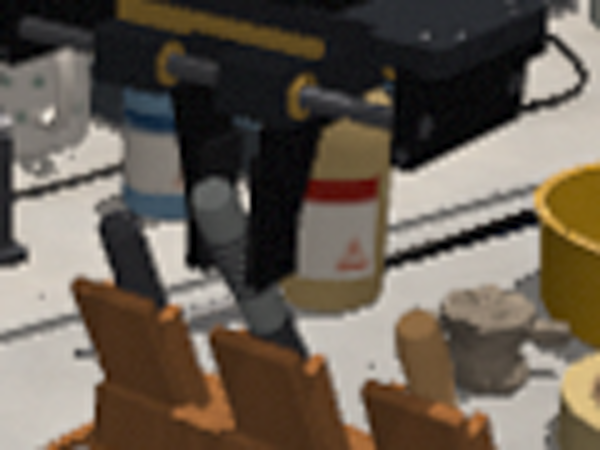

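The punch lies in its channel and lightly presses the floor (3 N). I'll ease the grip so it can align, then slide it down to the ledge.

```bash
python3 -m pendant '[[0,0,0,0],[0,0,0,0],[-0.002,0,0.0036,0],[-0.002,0,0.0036,0],[-0.001,0,0.0027,0],[-0.001,0,0.0018,0],[0,0,0,0]]' 0 4
python3 f.py
python3 -m pendant '[[-0.001,0,0.0018,0],[-0.001,0,0.0018,0],[0,0,0,0]]' 0 4
python3 f.py; python3 k.py
```

```text
time: 29.5
ee_pos: [0.5833, -0.269, 0.1198]
eef_rot: [-0.135, 0.991, -0.0, 0.0]
ft_force: [2.6, -0.5, 1.2]
width: 0.0168
grip_force: 4.0
[ 2.79 -0.31  0.61] [ 0.5831 -0.2689  0.12  ]
time: 30.05
ee_pos: [0.5847, -0.2685, 0.1165]
eef_rot: [-0.135, 0.991, -0.0, -0.0]
ft_force: [-0.2, -1.1, 4.0]
width: 0.0162
grip_force: 4.0
[-0.16 -0.76  3.81] [ 0.5847 -0.2685  0.1165]
score 0.69 n 184 zrange -0.024502431147537237 0.050357767135339015 end [-0.0316  0.046 ] lean deg 34.45684454779593
fit lean 47.6657366686747 off 0.021614958956653586
tcp [ 0.5848 -0.2684  0.1165] tip [ 0.6337 -0.2538  0.0291] xaz -164.47323121714203 [-0.6337 -2.7901  4.5375]
rack frame of tip (x 9 nominal) 0.016154584875191454 0.00043599803564416204 -0.006211585803518315
to +110z+8x [ 0.0483 -0.0005 -0.1057] to tgt+6x [ 0.0037 -0.0004 -0.0051] zr tool [ 0.4226 -0.0003 -0.9062] xr tool [-0.9061  0.0004 -0.4227]
```

```bash
python3 -m pendant '[[0.001,0,-0.002,0],[0.0005,0,-0.001,0],[0,0,0,0]]' 0 3
python3 f.py
python3 -m pendant '[[0,0,0,0],[0,0,0,0],[0,0,0,0],[0,0,0,0],[0,0,0,0],[0,0,0,0]]' 0.42 3
python3 -m pendant '[[0,0,-0.01,0],[0,0,-0.02,0],[0,0,-0.03,0],[0,0,-0.03,0],[0,0,-0.03,0],[0,0,-0.02,0],[0,0,0,0],[0,0,0,0]]'
python3 - <<'E'
from h import *
c=cam('side');T=cam('top');I=np.ascontiguousarray(c['img'][180:270,250:370,::-1]);J=np.ascontiguousarray(T['img'][160:220,285:345+20,::-1])
cv2.imwrite('pics/c10.png',np.hstack([cv2.resize(I,(400,300),interpolation=cv2.INTER_CUBIC),cv2.resize(J,(400,300),interpolation=cv2.INTER_CUBIC)]))
for n in('punch_grip','drift','awl'):
  for k in('side','top'):
    print(n,k,[(np.round(x['bbox']),round(x['score'],2)) for x in r.outline_of(n,k)[:2]])
E
```

```text
time: 30.85
ee_pos: [0.5832, -0.2685, 0.1193]
eef_rot: [-0.135, 0.991, 0.0, -0.0]
ft_force: [-0.9, -1.2, 2.1]
width: 0.0169
grip_force: 3.0
[-1.29 -0.87  1.06] [ 0.5833 -0.2685  0.1192]
time: 31.65
ee_pos: [0.5835, -0.2686, 0.1194]
eef_rot: [-0.135, 0.991, 0.0, 0.0]
ft_force: [0.3, 0.5, -1.0]
width: 0.0359
grip_force: 0.0
time: 32.32
ee_pos: [0.5839, -0.269, 0.2612]
eef_rot: [-0.135, 0.991, -0.0, 0.001]
ft_force: [0.0, -0.2, -0.2]
width: 0.0366
grip_force: 0.0
punch_grip side [(array([300., 225.,  18.,  28.]), 0.81), (array([334., 241.,  11.,  21.]), 0.49)]
punch_grip top []
drift side [(array([277., 223.,  17.,  19.]), 0.57)]
drift top []
awl side [(array([336., 241.,  13.,  22.]), 0.44)]
awl top [(array([290., 262.,  18.,  19.]), 0.72)]
```

View pics/c10.png

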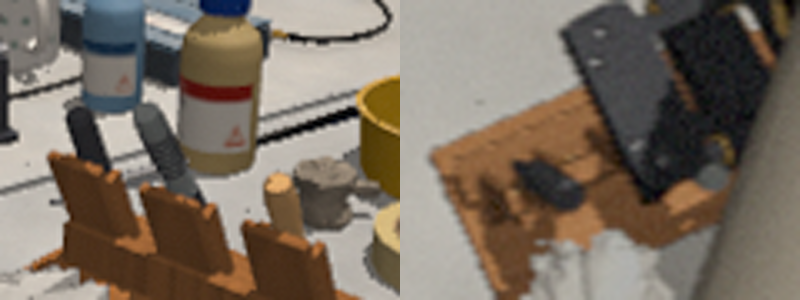

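Run:
```python
from h import *
np.set_printoptions(precision=4,suppress=True)
c=cam('side');T=cam('top')
p,e=tri([ray(T,346.9,195.1),ray(c,293.8,212.1)]);print(p,e)
d=p-np.array([.5705,-.2719,.1531]);zr=np.array([-.407,-.1133,.9063]);xr=np.array([.873,.243,.4226]);print('rack dx,dy,dz',d@xr,d@np.cross(zr,xr),d@zr)
o=r.outline_of('punch_grip','side')[0]['mask'];v,u=np.nonzero(o);print(v.min(),u[v<v.min()+4].mean(),u[v>v.max()-4].mean(),v.max())
```

```text
[ 0.5636 -0.2738  0.1479] [np.float64(0.0012632368243894463), np.float64(0.0012632368243895515)]
rack dx,dy,dz -0.008669416252652431 6.823757021009113e-05 -0.0016444554581176306
211 294.16129032258067 305.4074074074074 239
```

The punch is in the channel, but its top has sunk 8.7 mm toward the floor. The tip therefore stands about 18 mm out, which is too far. I'll re-grip, lift a little, let it swing plumb so the tip goes to the floor, and lay it down again.

```bash
python3 -m pendant '[[0.003,0,0.02,0],[0,0,0.03,0],[0,0,0.03,0],[0,0,0.03,0],[0,0,0.02,0],[0,0,0.012,0],[0,0,0.003,0],[0,0,0,0]]'
python3 -m pendant '[[0,0,0,0],[0,0,0,0],[0,0,0,0],[0,0,0,0],[0,0,0,0]]' 0 12
python3 -m pendant '[[0,0,-0.005,0],[0,0,-0.005,0],[0,0,-0.005,0],[0,0,0,0]]'
python3 -m pendant '[[-0.012,0,0,0],[0.012,0,0,0],[-0.012,0,0,0],[0.012,0,0,0],[-0.012,0,0,0],[0.008,0,0,0],[0,0,0,0],[0,0,0,0]]' 0 3
python3 f.py;python3 - <<'E'
from h import *
c=cam('side');punch()
o=r.outline_of('punch_grip','side');print([(np.round(x['bbox'],1),x['score']) for x in o[:2]])
E
```

```text
time: 33.53
ee_pos: [0.5805, -0.2695, 0.1143]
eef_rot: [-0.135, 0.991, 0.0, -0.0]
ft_force: [-0.0, 0.1, 0.7]
width: 0.0367
grip_force: 0.0
time: 33.95
ee_pos: [0.581, -0.2696, 0.1152]
eef_rot: [-0.135, 0.991, -0.0, 0.001]
ft_force: [0.1, -0.2, 2.4]
width: 0.0163
grip_force: 12.0
time: 34.28
ee_pos: [0.581, -0.2697, 0.1307]
eef_rot: [-0.135, 0.991, -0.0, 0.001]
ft_force: [1.1, 0.6, -3.0]
width: 0.0167
grip_force: 12.0
time: 34.95
ee_pos: [0.5842, -0.2684, 0.1294]
eef_rot: [-0.135, 0.991, 0.0, -0.0]
ft_force: [-0.2, 1.0, -2.4]
width: 0.0167
grip_force: 3.0
[ 0.25  0.46 -2.33] [ 0.5844 -0.2684  0.1294]
score 0.7 n 276 zrange -0.02429311271774171 0.06215743377552103 end [-0.0288033   0.05760798] lean deg 26.564500904127076
fit lean 35.0898703845173 off 0.013704616773517062
[(array([302. , 221.4,  14.6,  37.1]), 0.7)]
```

```bash
python3 -m pendant '[[0.0025,0,0.001,0],[0.0025,0,0.001,0],[-0.001,0,0.0025,0],[-0.001,0,0.0025,0],[-0.001,0,0.0025,0],[-0.001,0,0.0025,0],[0,0,0,0]]' 0 3
python3 f.py
python3 -m pendant '[[0,0,0,0],[0,0,0,0],[0,0,0,0],[0,0,0,0],[0,0,0,0],[0,0,0,0]]' 0.42 3
python3 -m pendant '[[0,0,-0.01,0],[0,0,-0.02,0],[0,0,-0.03,0],[0,0,-0.03,0],[0,0,-0.03,0],[0,0,-0.02,0],[0,0,0,0],[0,0,0,0]]'
python3 - <<'E'
from h import *
np.set_printoptions(precision=3,suppress=True)
c=cam('side');o=r.outline_of('punch_grip','side')[0]['mask'];v,u=np.nonzero(o);print(v.min(),u[v<v.min()+4].mean(),u[v>v.max()-4].mean(),v.max())
T=cam('top');g=cv2.cvtColor(T['img'],cv2.COLOR_RGB2GRAY)
I=np.ascontiguousarray(c['img'][180:270,250:370,::-1]);J=np.ascontiguousarray(T['img'][160:220,285:345+20,::-1])
cv2.imwrite('pics/c11.png',np.hstack([cv2.resize(I,(400,300),interpolation=cv2.INTER_CUBIC),cv2.resize(J,(400,300),interpolation=cv2.INTER_CUBIC)]))
zr=np.array([-.407,-.1133,.9063]);xr=np.array([.873,.243,.4226]);p0=np.array([.5705,-.2719,.1531])
for dx in(-.009,-.004,0,.004): print(dx,proj(c,p0+dx*xr),proj(T,p0+dx*xr))
# side-view mask axis vs. expected pixel slope for pure 25 deg lean
print(proj(c,p0-.01*zr),proj(c,p0-.05*zr))
k=[(a,u[v==a].mean()) for a in range(v.min()+3,v.max()-3)];k=np.array(k);print('slope du/dv',np.polyfit(k[:,0],k[:,1],1))
E
```

```text
time: 36.03
ee_pos: [0.5837, -0.2688, 0.1172]
eef_rot: [-0.135, 0.991, -0.0, -0.0]
ft_force: [0.4, -0.8, 2.5]
width: 0.0167
grip_force: 3.0
[-0.07 -0.57  1.85] [ 0.5835 -0.2687  0.1174]
time: 36.83
ee_pos: [0.5835, -0.2685, 0.1173]
eef_rot: [-0.135, 0.991, 0.0, -0.0]
ft_force: [0.3, 0.8, -0.4]
width: 0.0359
grip_force: 0.0
time: 37.5
ee_pos: [0.5839, -0.269, 0.2592]
eef_rot: [-0.135, 0.991, -0.0, 0.001]
ft_force: [-0.5, -0.1, 0.3]
width: 0.0364
grip_force: 0.0
208 296.78125 306.3478260869565 240
-0.009 [292.841 211.75 ] [347.444 194.867]
-0.004 [294.383 209.937] [346.817 193.063]
0 [295.609 208.496] [346.315 191.616]
0.004 [296.827 207.064] [345.811 190.166]
[296.788 212.546] [301.309 228.071]
slope du/dv [  0.307 231.807]
```

The punch top is back at its original pixels (now about (296.4,209), originally (295.6,208.5)), and its side-view slope of 0.307 is close to the expected 0.291. The gripper is well clear, so I'm handing in.

```bash
python3 -c "
from h import *
print(r.close_job())"
```

```text
the job is handed in; nothing more can be done
None
```

I handed the job in with no verdict shown: both crosses were punched (each snap read from the force signal) and the punch was laid back in its rack channel after one re-lay, checked only by its pixels in the side view; I viewed 12 pictures, two over the limit of 10.

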